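Lock the gluing jig on the tray

ROBOT

A 6-joint arm with a two-finger parallel gripper is mounted at the origin on the work surface. World frame = base frame: x ahead of the robot, y to its left, z up, the work surface at z = 0. Lengths are in m, angles in degrees, forces in N, time in s.
With the tool pointing down it reaches from about 0.4 to 0.825 m from the base axis. Payload 7 kg.
Tool frame: the origin (TCP) lies at the very end of the fingers, on their centre line; the grasp point (between the pads) lies hold_point_z behind it (hold_point_z is the distance from the TCP to the grasp point, in m); z points along the fingers, y is the direction in which the jaws open and shut (so a half turn about z gives the same grasp; the last joint's range is limited). The gripper opens to 88 mm and grips with 3 to 60 N. Pads are 19 mm wide; open, the fingers measure 130 mm over their backs; the gripper's body (78 mm by 193 mm) begins 47 mm behind the grasp point.
Start: joints at [86.35, 20.546, 0.682, 0, -70.136, -16.507], TCP at [0.233, 0.634, 0.227] pointing down, gripper open.
Joint ranges: [-176.03, 176.03], [-82.01, 121.73], [-58.28, 71.71], [-173.87, 95.51], [-174.79, -0.11], [-173.66, 173.66]. Speed limits (degrees/s): [136.94, 136.94, 172.46, 180, 180, 180].

INTERFACE

Orientations are given as [roll, pitch, yaw] about the fixed x, y, z axes, in that order (R = Rz(yaw) Ry(pitch) Rx(roll)).
In Python, from plant import get_obs, snapshot, close_job, hold_point_z gives the robot as it stands. The module is installed in compiled form; this text tells all that it offers.
- The arm moves only by the tool jog_arm, never from a script. Its argument "commands" is a list of rows, each a list of 4 numbers: the shift along the world's x, y, z in mm, then the turn about the world's z in degrees. In form: [[x, y, z, turn], ...]. A call has exactly 10 rows; each row shifts and turns the commanded pose from where the row before left it; what a row does not reach is not made up. A row lasts 1/12 s, in which the tool goes at most 41.7 mm and 7.16 degrees, less where a joint would pass 70% of its speed; a pose out of reach is approached as far as the arm can. A call is refused whole if a number of a shift passes 41.7 or a number of a turn 7.16, either way. A call with a gripper value outside its range is refused whole. "fingers" is the finger opening in mm, from 0 to 87.6, set as the call begins (left out, the last holds). The fingers move at their own pace and stop on an object; the grip force is fixed at half the most. Time passes only in rows, so rows that do not move let the fingers close, or fill a call up. It gives the time, the measured TCP pose, the force and the opening at its end, in the units of the state.
- get_obs(): the state, without advancing time (a new reading comes with each control period).
- snapshot(name): name is "scene" or "top"; returns a dict with "image" (420x560x3 uint8, red, green, blue), "fov_y" (degrees; the focal length in pixels is half the picture's height over the tangent of half this angle, whatever the lens; pixels are square), "cx", "cy" (the principal point, pixels), "rvec" (rotation vector, rad) and "tvec" (3), from world to camera coordinates, as OpenCV has them. Camera axes: x right, y down, z forward; pixel columns grow to the right and rows downward; lengths in m; the calibration is good to about 2 mm. A picture is of the moment at which its call begins. There is no depth.
- close_job(): hands the job in, once; it reports no verdict.
The state is a dict: "clock": time; "joint_pos": joint angles; "qvel": joint speeds; "tau": joint torques, N m; "tool_pos": TCP position; "orientation": TCP orientation; "force": force on the tool from outside, world axes, zero at the start; "moment": the same for the moment, N m; "opening": finger opening in m.
Only numpy, scipy, OpenCV 4.12 (cv2) and the standard library are available. Lean on these libraries where they do the work, as an engineer would, in place of code of your own. Each camera call takes 0.05 s, during which the arm holds its last target.

TASK

Close the gluing jig on the tiled tray: with a fingertip, push the square knob along the long leg of its L-shaped slot to the corner, so that the bar shoves the tray home against the end stop, then push it sideways to the very end of the short leg, where it locks. Only push: do not pinch the knob or pull it up, do not lift the tray, and leave the other things on the table where they are.

Things in the scene. Friction and masses are not known exactly. Their poses are not given: they have to be found in the camera images.
- jig: Wooden gluing jig, fixed, 383 x 190 mm; its place and direction differ each time. Origin on the table under its middle; x along the slot's long leg, from the knob's starting end to the end stop; y to the left of x; z up. On a 12 mm grey base board: a plywood cover plate with the slot (x -180 to -35, y within 75, top at 36 mm); then the tray bed with side guides 26 mm high, inner faces at y = -72 and 72 mm.
- slot_start (a point): Start of the slot's long leg, on its centre line at the cover plate's top: jig x -150, y -20, z 36 mm. The slot is 15 mm wide and goes through the plate. The knob's middle is over this point when joint bar and joint pin are 0.
- slot_corner (a point): The slot's corner, on its centre line at the plate's top: jig x -70, y -20, z 36 mm.
- slot_end (a point): End of the slot's short leg, on its centre line at the plate's top: jig x -70, y +18, z 36 mm. The knob's middle ends over this point.
- stop (a point): Top middle of the end stop's inner face (towards the tray): jig x 180, y 0, z 46 mm.
- bar (a joint): How far the knob and the pressing bar have gone along the jig's +x, in m: 0 at the start of the long leg, 0.080 at the corner (a hard stop). Starts between 0 and 0.02. The bar (132 mm wide, top 38 mm above the table) is tied to the knob; its tray-side face is at jig x = -11.5 mm + this. Stays where left; takes 3 to 4 N, some 2 to 6 N more while shoving the tray.
- pin (a joint): How far the knob has gone along the jig's +y, in m: 0 in the long leg, 0.038 at the end of the short leg (a hard stop). The slot's edges keep it within about 2 mm of 0 until the bar is within 2 mm of 0.080, and then hold the bar. Takes about 2 N; stays where it is left.
- knob (a joint): How far the knob is pulled up, in m: 0 down, at most 0.010. A light spring (3 to 5 N) draws it down.
- knob_top (a point): Centre of the top of the knob, 79 mm above the table. The knob is a square wooden block, 32 x 32 mm, from 42 to 79 mm above the table, its sides along the jig's x and y; it does not turn. A steel pin 11 mm thick goes from it down into the slot.
- knob_back: The knob's flat side towards the jig's -x: the one to push along the long leg. Origin at its centre, 60 mm above the table; the outer surface is 1.5 mm farther out.
- knob_front: The knob's flat side towards the jig's +x; origin likewise.
- knob_right: The knob's flat side towards the jig's -y: the one to push along the short leg; origin likewise.
- knob_left: The knob's flat side towards the jig's +y; origin likewise.
- tray: Loose open wooden tray with four patterned tiles inside, 110 mm along the jig's x, 130 mm along its y, 42 mm high, 0.25 to 0.5 kg, lying on the jig's bed (underside 12 mm above the table). Origin at the centre of its underside. It starts 20 to 55 mm short of the end stop; home, its origin is at jig x = 123.5 to 125 mm.
- jar: Bystander: amber glass jar, 52 mm across, 75 mm high, standing about 150 mm from the jig's x axis on its -y side. Origin under its middle.
- tiles: Bystander: stack of three tiles, 70 x 70 x 22 mm, about 160 mm from the jig's x axis on its +y side, beside the cover plate. Origin under its middle.
- brush: Bystander: paint brush 150 mm long, lying along the jig about 150 mm from its x axis on its -y side. Origin under its middle.
- paint: Bystander: orange paint jar, 56 mm across, 85 mm high, on the robot's right. Origin under its middle.
- cup: Bystander: clear plastic cup, 72 mm across, 100 mm high, on the robot's right. Origin under its middle.
- sander: Bystander: cork sanding block, 100 x 60 x 32 mm, on the robot's right. Origin under its middle.
- frame: Bystander: empty wooden tray, 160 x 110 x 40 mm, on the robot's right, near the robot. Origin under its middle.
There are look-alikes about, which are no part of the job. What is shaped like the tray but green or yellow is not meant.

How it is judged:
By the outcome, as a careful person would: the job done as asked, in the order asked, and still so for the second after the job is handed in, with the robot touching nothing.
It also fails if it takes over 45 s, if anything falls off the work surface, if the arm or the gripper's body presses on something with over 40 N, if the wrist force passes 120 N, or if a joint passes its speed limit or range.

## Working session

There is one attempt and no reset: what is moved stays moved. The work goes in short steps, Python scripts to look and compute and a tool call to move; the robot and the scene stay as the last step left them, time stands still between calls to the robot, and variables do not carry over. Pictures are saved under pics/ and viewed, and the job is handed in when it is done.

Besides the shell and the picture viewer there is one more tool, called as a command line: name --pt "numbers of a row" for each row, then --argument value for the rest. jog_arm: Moves the arm, as the interface text tells. Its arguments: {"type":"object","properties":{"commands":{"type":"array","items":{"type":"array","items":{"type":"number"}}},"fingers":{"type":"number"}},"required":["commands"]}

```bash
mkdir -p pics; python3 - <<'E'
from plant import *
import cv2
o=get_obs();print(o, hold_point_z)
for n in("scene","top"):
    s=snapshot(n);cv2.imwrite(f"pics/{n}0.png",s["image"][:,:,::-1]);print(n,{k:v for k,v in s.items() if k!="image"})
E
```

```text
{'clock': 0.0, 'joint_pos': array([ 8.63506602e+01,  2.05924785e+01,  6.34363000e-01, -1.95097249e-02,
       -7.01347857e+01, -1.65085608e+01]), 'qvel': array([-0.04216539,  0.02705977,  0.0358622 , -0.17517496,  0.00652648,
        0.03526323]), 'tau': array([ 3.44524378e-04, -5.82717204e+01,  2.93068331e+01,  6.99758783e+00,
        6.90480927e-03, -1.58240578e-04]), 'tool_pos': array([0.23245369, 0.63320434, 0.2256173 ]), 'orientation': array([ 1.79905716e+02, -8.81689838e-03, -2.01645378e+01]), 'force': array([ 0.00164247, -0.35563352,  1.01804624]), 'moment': array([-0.01675635,  0.04788892,  0.0009608 ]), 'opening': 0.0877086305652884} 0.0188
scene {'fov_y': 46.05364486901722, 'cx': 280.07757110058367, 'cy': 202.5245719296834, 'rvec': array([ 2.25501549,  1.23252262, -0.40644258]), 'tvec': array([-0.23647268, -0.31970533,  1.67210017])}
top {'fov_y': 42.36905246764074, 'cx': 277.2215698456794, 'cy': 206.25947701978734, 'rvec': array([ 2.11536826, -2.15975193,  0.19081677]), 'tvec': array([-0.0641524 ,  0.52287769,  1.32370622])}
```

View pics/scene0.png

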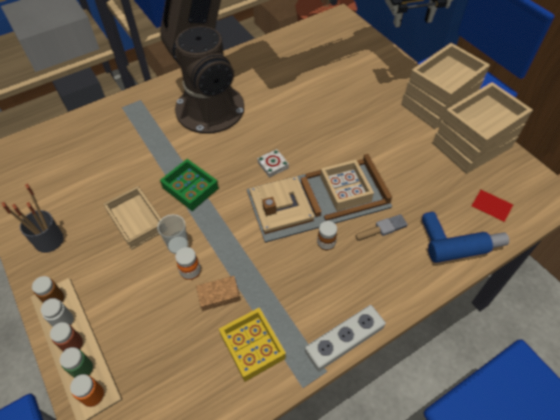

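View pics/top0.png

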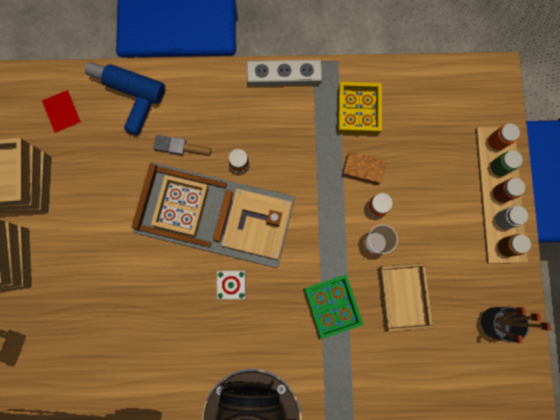

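```bash
python3 - <<'E'
import cv2
i=cv2.imread("pics/top0.png")[155:275,125:305]
cv2.imwrite("pics/topz.png",cv2.resize(i,None,fx=4.4,fy=4.4,interpolation=cv2.INTER_CUBIC))
i=cv2.imread("pics/scene0.png")[145:245,240:400]
cv2.imwrite("pics/scz.png",cv2.resize(i,None,fx=5,fy=5,interpolation=cv2.INTER_CUBIC))
E
```

```text
(no output)
```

View pics/topz.png

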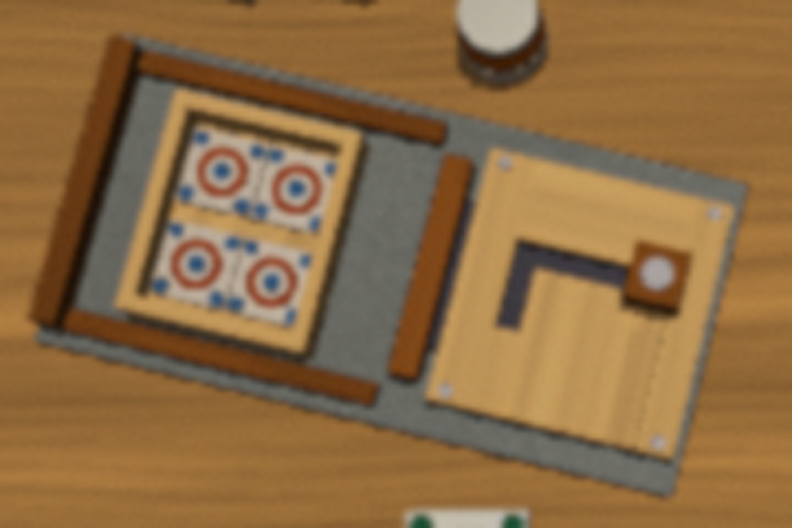

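View pics/scz.png

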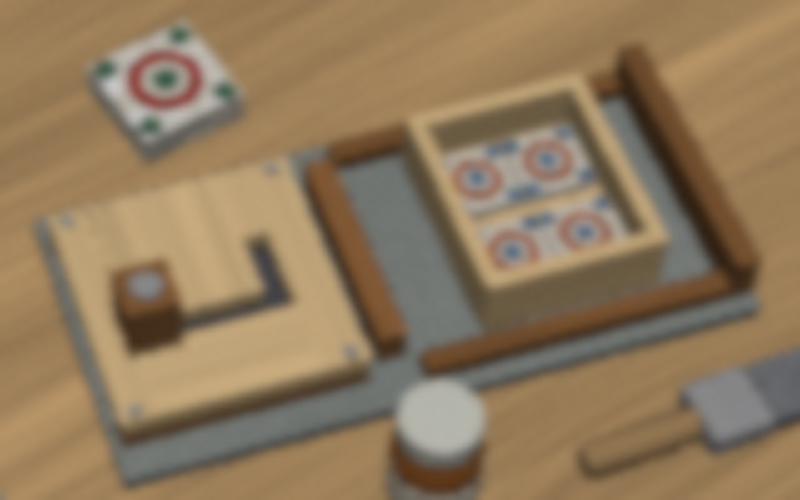

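```bash
cat > h.py <<'E'
import numpy as np,cv2,pickle
from scipy.optimize import least_squares
CAL=None
def cal(s):
    f=210/np.tan(np.radians(s["fov_y"]/2));return (np.array([[f,0,s["cx"]],[0,f,s["cy"]],[0,0,1.]]),s["rvec"],s["tvec"])
def proj(c,P): return cv2.projectPoints(np.atleast_2d(P).astype(float),c[1],c[2],c[0],None)[0][:,0]
def unproj(c,uv,z):
    R=cv2.Rodrigues(c[1])[0]; C=-R.T@c[2]; d=R.T@np.linalg.solve(c[0],[uv[0],uv[1],1]); return C+d*(z-C[2])/d[2]
def jig2w(p,P):
    P=np.atleast_2d(P)/1000.;c,s=np.cos(p[2]),np.sin(p[2]);return np.c_[p[0]+c*P[:,0]-s*P[:,1],p[1]+s*P[:,0]+c*P[:,1],P[:,2]]
E
python3 - <<'E'
from h import *
from plant import snapshot
ct,cs=cal(snapshot("top")),cal(snapshot("scene"))
pickle.dump((ct,cs),open("cal.pkl","wb"))
T=[((520,240),(-62.5,-27.5,36)),((537,267),(-77.5,-12.5,36)),((492,150),(-35,-75,36)),((738,205),(-180,-75,36)),((670,460),(-180,75,36)),((427,400),(-35,75,36)),((747,183),(-191.5,-95,12)),((672,495),(-191.5,95,12)),((38,338),(-0+191.5,95,12))]
S=[((40,220),(-180,75,36)),((125,432),(-180,-75,36)),((372,362),(-35,-75,36)),((287,158),(-35,75,36)),((128,485),(-191.5,-95,12)),((757,312),(191.5,-95,12))]
tu=lambda p:np.array([125+(p[0]+.5)/4.4-.5,155+(p[1]+.5)/4.4-.5])
su=lambda p:np.array([240+(p[0]+.5)/5-.5,145+(p[1]+.5)/5-.5])
def res(p,which="ts"):
    r=[]
    if "t" in which: r.append(proj(ct,jig2w(p,[j for _,j in T]))-[tu(q) for q,_ in T])
    if "s" in which: r.append(proj(cs,jig2w(p,[j for _,j in S]))-[su(q) for q,_ in S])
    return np.vstack(r).ravel()
for w in("ts","t","s"):
    s=least_squares(res,[.5,.1,1.4],args=(w,),loss="soft_l1");print(w,s.x[:2]*1000,np.degrees(s.x[2]))
    if w=="ts":
        p=s.x;print(res(p).reshape(-1,2).round(1).tolist())
np.save("jig.npy",p)
def inv(w): 
    d=w[:2]-p[:2];c,s_=np.cos(p[2]),np.sin(p[2]);return np.array([c*d[0]+s_*d[1],-s_*d[0]+c*d[1]])*1000
print("knob jig",inv(unproj(ct,tu((658,272)),.079)),inv(unproj(cs,su((148,284)),.079)))
for n,P in dict(knobstart=(-150,-20,36),corner=(-70,-20,36),end=(-70,18,36)).items():print(n,jig2w(p,P)*1000)
# tray far rim corners & jar
for q in((175,92),(362,130),(305,352),(118,306)):print("tray",inv(unproj(ct,tu(q),.054)))
print("jar",inv(unproj(ct,tu((498,12)),.075)))
E
```

```text
ts [509.79637225  81.56520669] 74.90345584234609
[[-0.7, -1.1], [-0.3, -0.2], [-0.1, -1.0], [-0.8, -0.1], [0.5, -0.7], [-0.4, -1.0], [2.9, 0.3], [2.5, 0.8], [1.3, 0.4], [2.0, -0.7], [-0.4, -1.3], [0.5, -0.8], [0.2, -0.3], [-2.7, -0.2], [-0.0, -0.5]]
t [509.27062462  82.18141999] 74.7428340374363
s [510.97871524  80.28355709] 75.31976963531135
knob jig [-148.05461519  -19.85694518] [-147.67737624  -18.23662666]
knobstart [[490.03919785 -68.46697006  36.        ]]
corner [[510.87489984   8.77209728  36.        ]]
end [[474.18634286  18.66905572  36.        ]]
tray [147.23643887 -58.19425868]
tray [ 37.28062954 -62.55848391]
tray [35.08551311 68.71348213]
tray [144.55208546  68.89605116]
jar [ -23.49551997 -143.78146218]
```

```bash
python3 - <<'E'
from h import *
ct,cs=pickle.load(open("cal.pkl","rb"))
T=[((520,240),(-62.5,-27.5,36)),((537,267),(-77.5,-12.5,36)),((492,150),(-35,-75,36)),((738,205),(-180,-75,36)),((670,460),(-180,75,36)),((427,400),(-35,75,36))]
S=[((40,220),(-180,75,36)),((125,432),(-180,-75,36)),((372,362),(-35,-75,36)),((287,158),(-35,75,36))]
tu=lambda p:np.array([125+(p[0]+.5)/4.4-.5,155+(p[1]+.5)/4.4-.5])
su=lambda p:np.array([240+(p[0]+.5)/5-.5,145+(p[1]+.5)/5-.5])
def res(p,which="ts"):
    r=[]
    if "t" in which: r.append(proj(ct,jig2w(p,[j for _,j in T]))-[tu(q) for q,_ in T])
    if "s" in which: r.append(proj(cs,jig2w(p,[j for _,j in S]))-[su(q) for q,_ in S])
    return np.vstack(r).ravel()
for w in("t","s","ts"):
    s=least_squares(res,[.5,.1,1.4],args=(w,),loss="soft_l1");p=s.x;print(w,s.x[:2]*1000,np.degrees(s.x[2]),abs(s.fun).max())
np.save("jig.npy",p)
def inv(w): 
    d=w[:2]-p[:2];c,s_=np.cos(p[2]),np.sin(p[2]);return np.array([c*d[0]+s_*d[1],-s_*d[0]+c*d[1]])*1000
k1=unproj(ct,tu((658,272)),.079);k2=unproj(cs,su((148,284)),.079)
print("knob jig",inv(k1),inv(k2),k1,k2)
for n,P in dict(knobstart=(-150,-20,36),corner=(-70,-20,36),end=(-70,18,36)).items():print(n,jig2w(p,P)*1000)
for n,P in dict(stage=(-210,-20,58),b=(-172,-20,58)).items():print(n,jig2w(p,P)*1000)
E
```

```text
t [507.91282584  80.84226006] 74.97651533358524 0.8732058833489873
s [510.07386197  79.30643198] 75.57439851477648 1.2729052292472431
ts [508.21470916  80.50629685] 75.28117101884095 1.345941562530328
knob jig [-146.75627817  -20.1412058 ] [-146.36836575  -18.52340937] [ 0.49040775 -0.06655147  0.079     ] [ 0.4889416  -0.06576524  0.079     ]
knobstart [[489.44702506 -69.65286549  36.        ]]
corner [[509.77308921   7.72187921  36.        ]]
end [[473.02008548  17.37675968  36.        ]]
stage [[ 474.20247695 -127.683924     58.        ]]
b [[483.85735742 -90.93092028  58.        ]]
```

jog_arm --pt "24 -33 0 0.5" --pt "24 -33 0 0.5" --pt "24 -33 0 0.5" --pt "24 -33 0 0.5" --pt "24 -33 0 0.5" --pt "24 -33 0 0.5" --pt "24 -33 0 0.5" --pt "24 -33 0 0.5" --pt "24 -33 0 0.5" --pt "24 -33 0 0.5" --fingers 0

```text
clock: 1.03
tool_pos: [0.4733, 0.3018, 0.2267]
orientation: [-180.0, -0.0, -15.1]
force: [1.1, 1.0, -0.4]
opening: 0.0267
```

jog_arm --pt "0 -41 0 0" --pt "0 -41 0 0" --pt "0 -41 0 0" --pt "0 -41 0 0" --pt "0 -41 0 0" --pt "0 -41 0 0" --pt "0 -41 0 0" --pt "0 -41 0 0" --pt "0 -41 0 0" --pt "0 -41 0 0"

```text
clock: 1.87
tool_pos: [0.4721, -0.1082, 0.2269]
orientation: [-180.0, -0.0, -15.1]
force: [1.0, 0.5, 1.2]
opening: 0.0008
```

jog_arm --pt "0 -10 0 0" --pt "0 -10 0 0" --pt "0 -10 -20 0" --pt "0 0 -20 0" --pt "0 0 -20 0" --pt "0 0 -20 0" --pt "0 0 -20 0" --pt "0 0 -10 0" --pt "0 0 0 0" --pt "0 0 0 0"

```text
clock: 2.7
tool_pos: [0.4728, -0.136, 0.1167]
orientation: [180.0, 0.0, -15.1]
force: [0.8, -0.0, 0.1]
opening: 0.0003
```

```bash
python3 - <<'E'
from h import *
from plant import *
o=get_obs();print(o["tool_pos"],o["orientation"],o["force"],o["opening"])
for n in("scene","top"):
    s=snapshot(n)["image"][:,:,::-1]
    i=s[155:275,180:360] if n=="top" else s[135:255,210:370]
    cv2.imwrite(f"pics/{n}1.png",cv2.resize(i,None,fx=4.4,fy=4.4,interpolation=cv2.INTER_CUBIC))
E
```

```text
[ 0.47280714 -0.13603847  0.11673282] [ 1.79969782e+02  3.52556483e-02 -1.51040520e+01] [ 0.78394648 -0.00277988  0.09193796] 0.00034436441767918334
```

View pics/scene1.png

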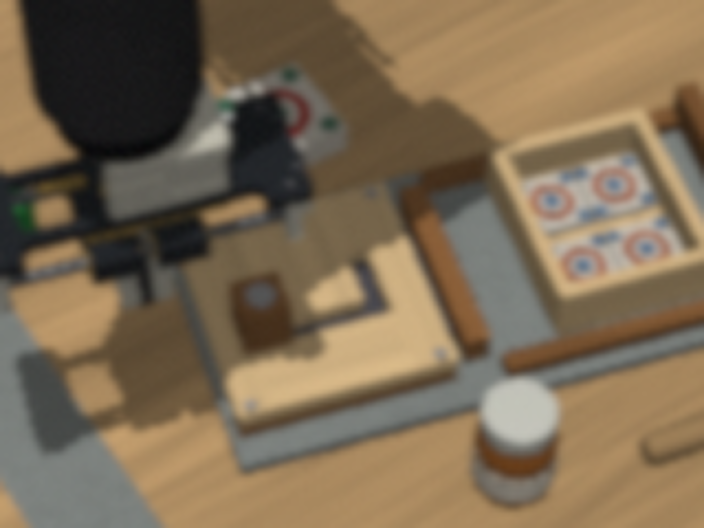

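View pics/top1.png

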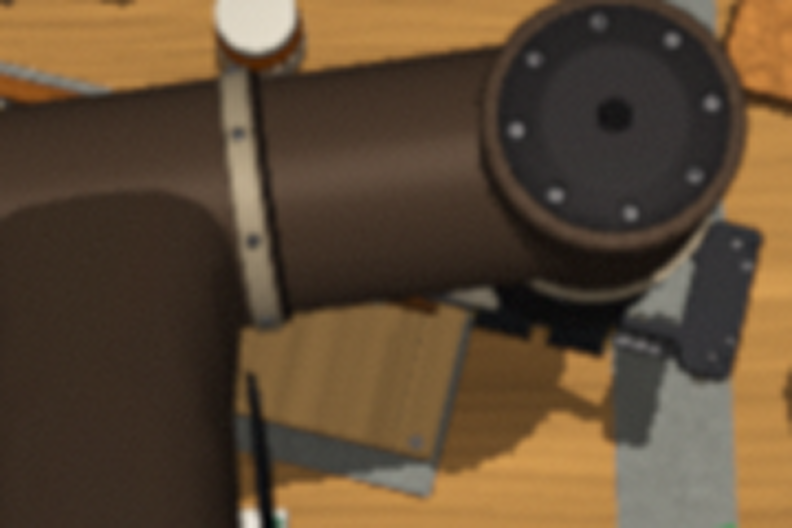

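jog_arm --pt "0 0 -12 0" --pt "0 0 -12 0" --pt "0 0 -12 0" --pt "0 0 -12 0" --pt "0 0 -10 0" --pt "0 0 -5 0" --pt "1 4 0 0" --pt "1 4 0 0" --pt "1 4 0 0" --pt "0 0 0 0"

```text
clock: 3.63
tool_pos: [0.4766, -0.1236, 0.0545]
orientation: [-180.0, -0.1, -15.1]
force: [-0.3, 0.2, -0.3]
opening: 0.0007
```

```bash
cat > look.py <<'E'
import sys
from h import *
from plant import *
o=get_obs();p=np.load("jig.npy");d=o["tool_pos"][:2]-p[:2];c,s_=np.cos(p[2]),np.sin(p[2])
F=o["force"];print("jig tcp",(np.array([c*d[0]+s_*d[1],-s_*d[0]+c*d[1]])*1000).round(1),"z",o["tool_pos"][2],"Fjig",round(c*F[0]+s_*F[1],1),round(-s_*F[0]+c*F[1],1),round(F[2],1),o["clock"])
s=snapshot("scene")["image"][:,:,::-1][135:255,210:400]
cv2.imwrite(f"pics/{sys.argv[1]}.png",cv2.resize(s,None,fx=4.2,fy=4.2,interpolation=cv2.INTER_CUBIC))
E
python3 look.py s2
```

```text
jig tcp [-205.4  -21.3] z 0.05447623333254205 Fjig 0.1 0.3 -0.3 3.6333
```

View pics/s2.png

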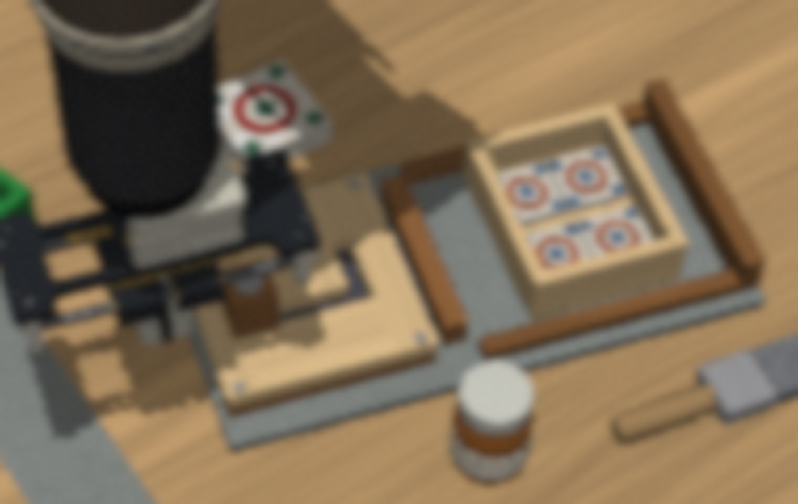

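jog_arm --pt "0.8 2.9 0 0" --pt "0.8 2.9 0 0" --pt "0.8 2.9 0 0" --pt "0.8 2.9 0 0" --pt "0.8 2.9 0 0" --pt "0.8 2.9 0 0" --pt "0.8 2.9 0 0" --pt "0.8 2.9 0 0" --pt "0.8 2.9 0 0" --pt "0.8 2.9 0 0"

```text
clock: 4.52
tool_pos: [0.4835, -0.0953, 0.0536]
orientation: [180.0, 0.0, -15.1]
force: [-0.8, -4.1, 1.4]
opening: 0.0003
```

```bash
python3 look.py s3
```

```text
jig tcp [-176.4  -20.8] z 0.05358216679107639 Fjig -4.1 -0.2 1.4 4.5167
```

View pics/s3.png

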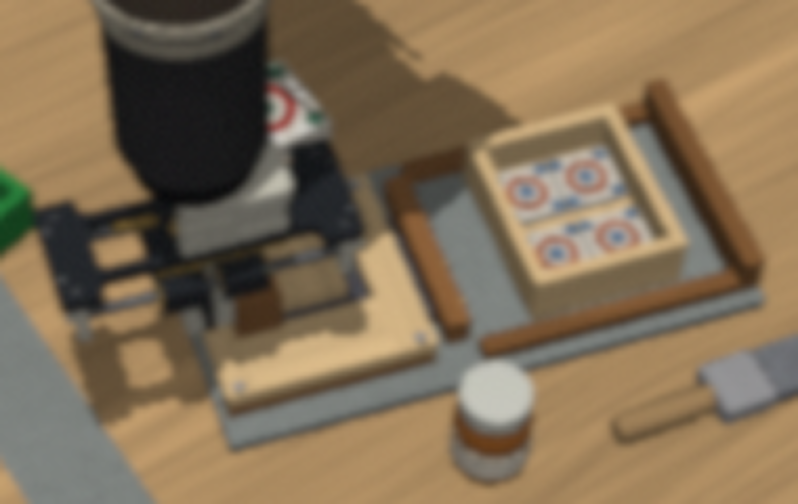

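jog_arm --pt "0.9 3.4 0 0" --pt "0.9 3.4 0 0" --pt "0.9 3.4 0 0" --pt "0.9 3.4 0 0" --pt "0.9 3.4 0 0" --pt "0.9 3.4 0 0" --pt "0.9 3.4 0 0" --pt "0.9 3.4 0 0" --pt "0.9 3.4 0 0" --pt "0.9 3.4 0 0"

```text
clock: 5.4
tool_pos: [0.4927, -0.061, 0.0535]
orientation: [180.0, 0.0, -15.2]
force: [-0.9, -3.3, 1.1]
opening: 0.0006
```

```bash
python3 look.py s4
```

```text
jig tcp [-140.8  -20.9] z 0.05354220430013622 Fjig -3.5 0.0 1.1 5.4
```

View pics/s4.png

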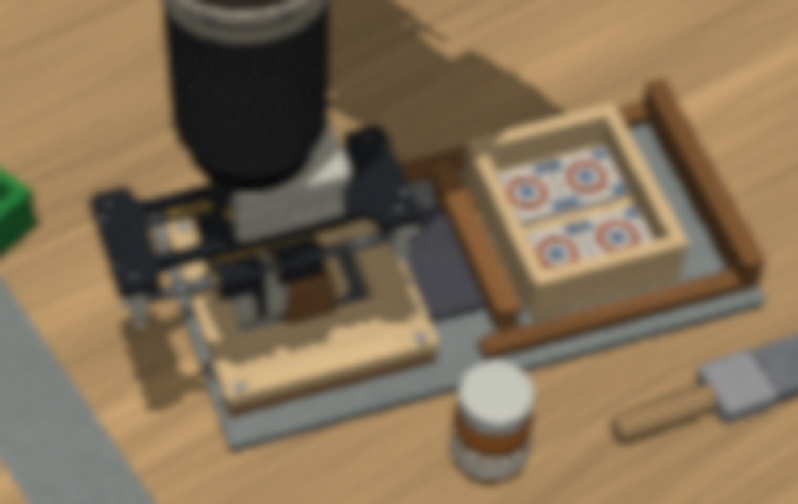

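jog_arm --pt "0.8 3.0 0 0" --pt "0.8 3.0 0 0" --pt "0.8 3.0 0 0" --pt "0.8 3.0 0 0" --pt "0.8 3.0 0 0" --pt "0.8 3.0 0 0" --pt "0.8 3.0 0 0" --pt "0.8 3.0 0 0" --pt "0.8 3.0 0 0" --pt "0.8 3.0 0 0"

```text
clock: 6.28
tool_pos: [0.5004, -0.0316, 0.0536]
orientation: [180.0, 0.0, -15.2]
force: [-0.9, -5.4, 1.0]
opening: 0.0003
```

```bash
python3 look.py s5
```

```text
jig tcp [-110.4  -20.9] z 0.05361182701779379 Fjig -5.5 -0.5 1.0 6.2833
```

View pics/s5.png

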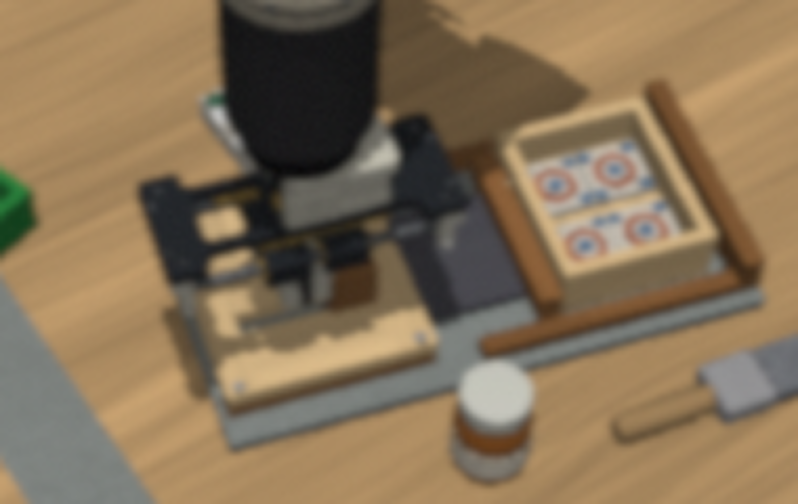

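Tray is moving. About 10–12 mm remain; now shorter steps.

jog_arm --pt "0.3 1.0 0 0" --pt "0.3 1.0 0 0" --pt "0.3 1.0 0 0" --pt "0.3 1.0 0 0" --pt "0.3 1.0 0 0" --pt "0.2 1.0 0 0" --pt "0.2 1.0 0 0" --pt "0.2 1.0 0 0" --pt "0 0 0 0" --pt "0 0 0 0"

```text
clock: 7.17
tool_pos: [0.5026, -0.0236, 0.0536]
orientation: [180.0, 0.0, -15.2]
force: [-0.8, -5.0, 2.4]
opening: 0.0008
```

jog_arm --pt "0.1 0.5 0 0" --pt "0.1 0.5 0 0" --pt "0.1 0.5 0 0" --pt "0.2 0.5 0 0" --pt "0 0 0 0" --pt "0 0 0 0" --pt "0 0 0 0" --pt "0 0 0 0" --pt "0 0 0 0" --pt "0 0 0 0"

```text
clock: 8.0
tool_pos: [0.503, -0.0218, 0.0536]
orientation: [180.0, 0.0, -15.2]
force: [-0.8, -7.0, 2.6]
opening: 0.0004
```

```bash
python3 look.py s6
```

```text
jig tcp [-100.3  -20.9] z 0.053603369127375386 Fjig -7.0 -1.0 2.6 8.0
```

View pics/s6.png

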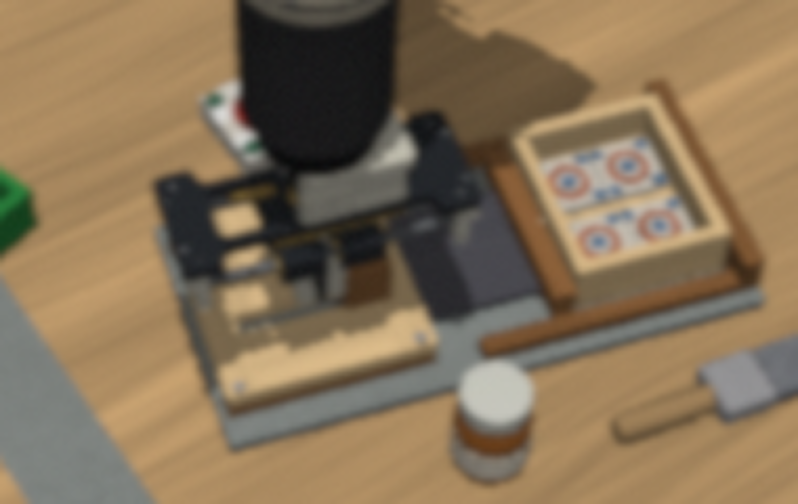

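jog_arm --pt "0.1 0.4 0 0" --pt "0.1 0.4 0 0" --pt "0.1 0.4 0 0" --pt "0.1 0.4 0 0" --pt "0 0 0 0" --pt "0 0 0 0" --pt "0 0 0 0" --pt "0 0 0 0" --pt "0 0 0 0" --pt "0 0 0 0"

```text
clock: 8.88
tool_pos: [0.5028, -0.021, 0.0536]
orientation: [179.9, 0.1, -15.2]
force: [-1.8, -9.3, 5.1]
opening: 0.0004
```

jog_arm --pt "0.2 0.6 0 0" --pt "0.2 0.6 0 0" --pt "0.1 0.6 0 0" --pt "0.1 0.6 0 0" --pt "0 0 0 0" --pt "0 0 0 0" --pt "0 0 0 0" --pt "0 0 0 0" --pt "0 0 0 0" --pt "0 0 0 0"

```text
clock: 9.72
tool_pos: [0.5024, -0.0198, 0.0537]
orientation: [179.8, 0.1, -15.2]
force: [-2.6, -17.3, 8.7]
opening: 0.0002
```

jog_arm --pt "-2 -8 0 0" --pt "-3 -12 0 0" --pt "-2 -6 0 0" --pt "8 -2 0 0" --pt "8 -2 0 0" --pt "8 -2 0 0" --pt "8 -2 0 0" --pt "8 -2 0 0" --pt "2 -1 0 0" --pt "0 0 0 0"

```text
clock: 10.55
tool_pos: [0.54, -0.0544, 0.0532]
orientation: [180.0, 0.0, -15.2]
force: [0.9, 0.9, -0.7]
opening: 0.0005
```

```bash
python3 look.py s7
```

```text
jig tcp [-122.5  -65. ] z 0.05322575753807722 Fjig 1.1 -0.6 -0.7 10.55
```

View pics/s7.png

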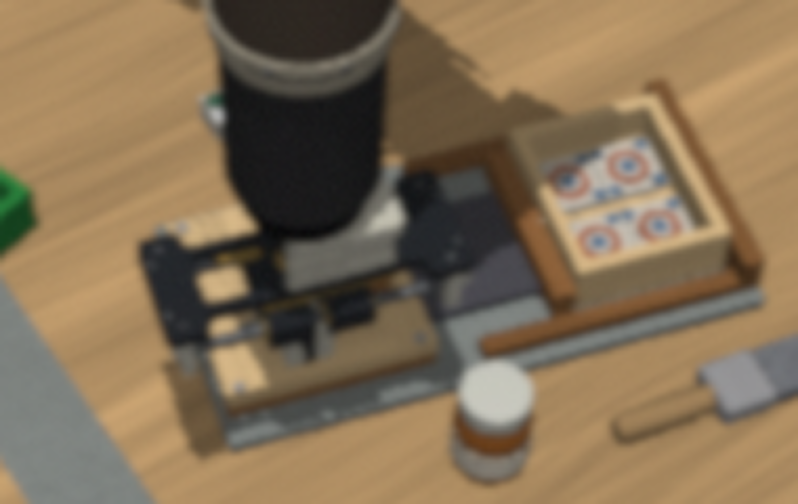

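jog_arm --pt "2 7.2 0 0" --pt "2 7.2 0 0" --pt "2 7.2 0 0" --pt "2 7.2 0 0" --pt "2 7.2 0 0" --pt "2 7.2 0 0" --pt "1.6 7.2 0 0" --pt "-4 1 0 0" --pt "-4 1 0 0" --pt "0 0 0 0"

```text
clock: 11.43
tool_pos: [0.5435, -0.0019, 0.0534]
orientation: [180.0, 0.1, -15.2]
force: [0.0, -0.2, -0.7]
opening: 0.0003
```

```bash
python3 look.py s8
```

```text
jig tcp [-70.8 -55.1] z 0.05337291826965303 Fjig -0.2 -0.1 -0.7 11.4333
```

View pics/s8.png

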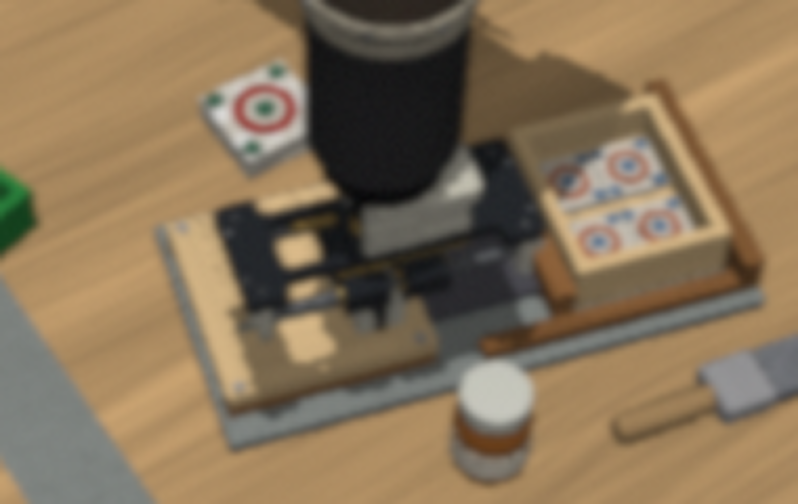

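jog_arm --pt "-2 0.5 0 0" --pt "-2 0.5 0 0" --pt "-2 0.5 0 0" --pt "-2 0.6 0 0" --pt "-2 0.6 0 0" --pt "-2 0.5 0 0" --pt "-2 0.5 0 0" --pt "-2 0.5 0 0" --pt "-1 0.3 0 0" --pt "0 0 0 0"

```text
clock: 12.32
tool_pos: [0.5276, 0.0026, 0.0536]
orientation: [-180.0, -0.0, -15.1]
force: [1.2, -1.2, -0.7]
opening: 0.0008
```

```bash
python3 look.py s9
```

```text
jig tcp [-70.4 -38.6] z 0.053643678407949875 Fjig -0.9 -1.5 -0.7 12.3167
```

View pics/s9.png

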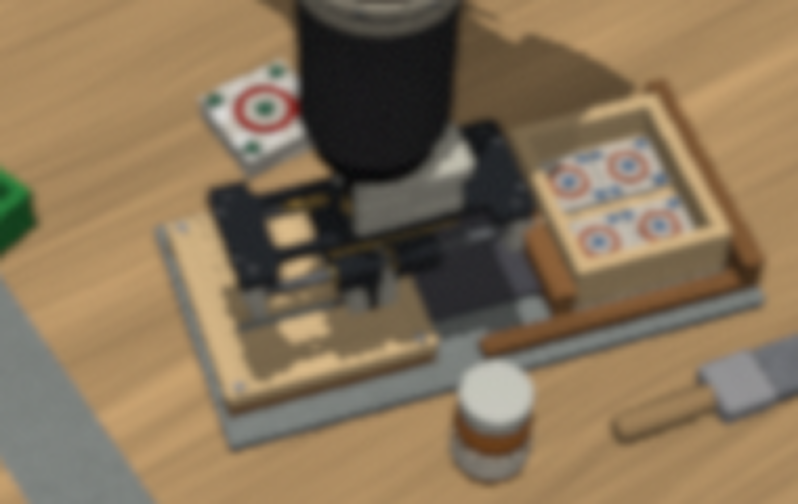

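jog_arm --pt "-2 0.5 0 0" --pt "-2 0.5 0 0" --pt "-2 0.5 0 0" --pt "-2 0.6 0 0" --pt "-2 0.6 0 0" --pt "-2 0.5 0 0" --pt "-2 0.5 0 0" --pt "-2 0.5 0 0" --pt "-2 0.5 0 0" --pt "-2 0.5 0 0"

```text
clock: 13.2
tool_pos: [0.5077, 0.0079, 0.0536]
orientation: [-180.0, -0.0, -15.2]
force: [1.4, -0.1, -0.5]
opening: 0.0004
```

jog_arm --pt "-1 0.3 0 0" --pt "-1 0.3 0 0" --pt "-1 0.2 0 0" --pt "-1 0.2 0 0" --pt "-1 0.3 0 0" --pt "-1 0.3 0 0" --pt "0 0 0 0" --pt "0 0 0 0" --pt "0 0 0 0" --pt "0 0 0 0"

```text
clock: 14.03
tool_pos: [0.5017, 0.0093, 0.0535]
orientation: [180.0, 0.0, -15.2]
force: [0.6, 0.3, 0.6]
opening: 0.0002
```

```bash
python3 look.py s10
```

```text
jig tcp [-70.5 -11.7] z 0.0534924644739065 Fjig 0.5 -0.5 0.6 14.0333
```

View pics/s10.png

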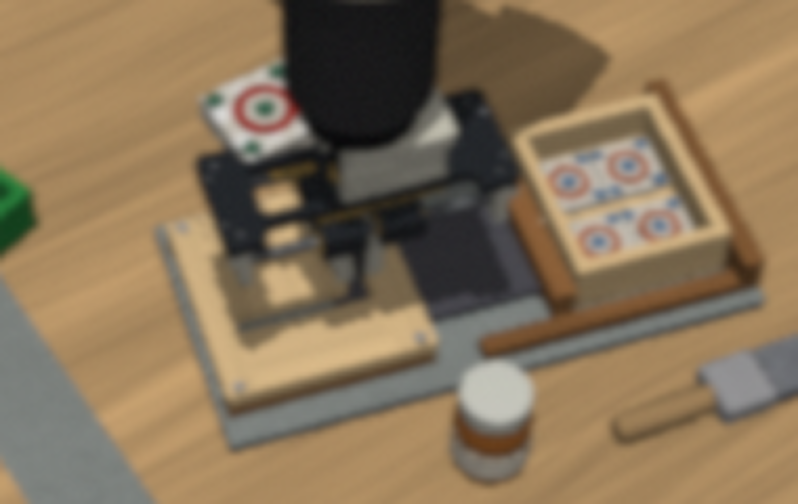

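jog_arm --pt "-0.6 0.2 0 0" --pt "-0.6 0.1 0 0" --pt "-0.6 0.2 0 0" --pt "-0.6 0.1 0 0" --pt "-0.6 0.2 0 0" --pt "0 0 0 0" --pt "0 0 0 0" --pt "0 0 0 0" --pt "0 0 0 0" --pt "0 0 0 0"

```text
clock: 14.92
tool_pos: [0.4987, 0.0101, 0.0535]
orientation: [180.0, 0.0, -15.2]
force: [1.5, -0.9, 0.5]
opening: 0.0007
```

jog_arm --pt "-0.6 0.2 0 0" --pt "-0.6 0.1 0 0" --pt "-0.6 0.2 0 0" --pt "-0.6 0.1 0 0" --pt "-0.6 0.2 0 0" --pt "0 0 0 0" --pt "0 0 0 0" --pt "0 0 0 0" --pt "0 0 0 0" --pt "0 0 0 0"

```text
clock: 15.75
tool_pos: [0.4974, 0.0109, 0.054]
orientation: [-180.0, -0.2, -15.1]
force: [8.0, -4.4, -3.8]
opening: 0.0008
```

```bash
python3 look.py s11
```

```text
jig tcp [-70.1  -7.3] z 0.05396563087215221 Fjig -2.2 -8.9 -3.8 15.75
```

View pics/s11.png

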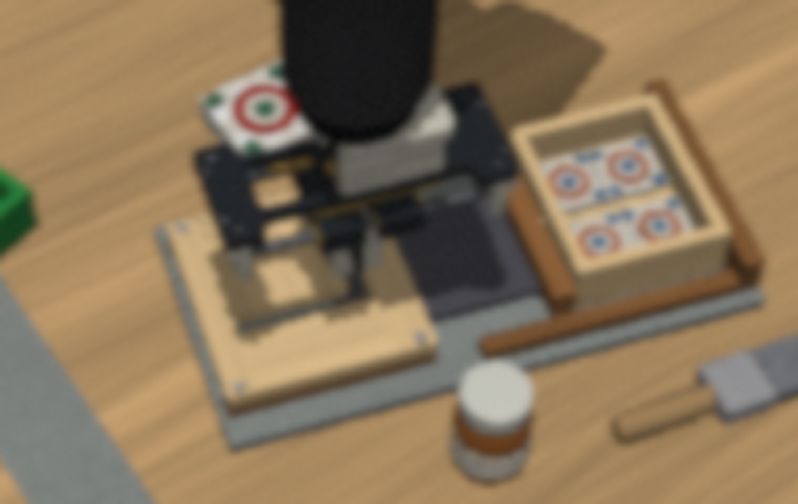

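jog_arm --pt "-0.5 0.1 -0.4 0" --pt "-0.5 0.1 -0.4 0" --pt "-0.4 0.1 0 0" --pt "0 0 0 0" --pt "0 0 0 0" --pt "0 0 0 0" --pt "0 0 0 0" --pt "0 0 0 0" --pt "0 0 0 0" --pt "0 0 0 0"

```text
clock: 16.63
tool_pos: [0.4972, 0.0112, 0.0539]
orientation: [-179.9, -0.3, -15.1]
force: [10.5, -7.3, -0.5]
opening: 0.0006
```

jog_arm --pt "4 -1 0 0" --pt "6 -1.5 0 0" --pt "10 -2.5 0 0" --pt "10 -2.5 0 0" --pt "0 0 20 0" --pt "0 0 30 0" --pt "0 0 40 0" --pt "0 -10 40 0" --pt "0 -30 20 0" --pt "0 -40 0 0"

```text
clock: 17.47
tool_pos: [0.5282, -0.0757, 0.2086]
orientation: [-179.8, -0.5, -14.9]
force: [1.5, 0.1, -0.6]
opening: 0.0002
```

jog_arm --pt "0 -40 0 0" --pt "0 -40 0 0" --pt "0 -40 0 0" --pt "0 -40 0 0" --pt "0 -40 0 0" --pt "0 -40 0 0" --pt "0 -40 0 0" --pt "0 -30 0 0" --pt "0 0 0 0" --pt "0 0 0 0"

```text
clock: 18.3
tool_pos: [0.5238, -0.3884, 0.2014]
orientation: [-180.0, 0.1, -15.3]
force: [0.2, 0.1, 0.6]
opening: 0.0002
```

```bash
python3 look.py s12; python3 - <<'E'
from plant import *
import cv2
i=snapshot("top")["image"][:,:,::-1];cv2.imwrite("pics/t12f.png",i)
i=i[155:275,125:305];cv2.imwrite("pics/t12.png",cv2.resize(i,None,fx=4.4,fy=4.4,interpolation=cv2.INTER_CUBIC))
E
```

```text
jig tcp [-449.5 -134.2] z 0.20136148202530307 Fjig 0.1 -0.2 0.6 18.3
```

View pics/t12.png

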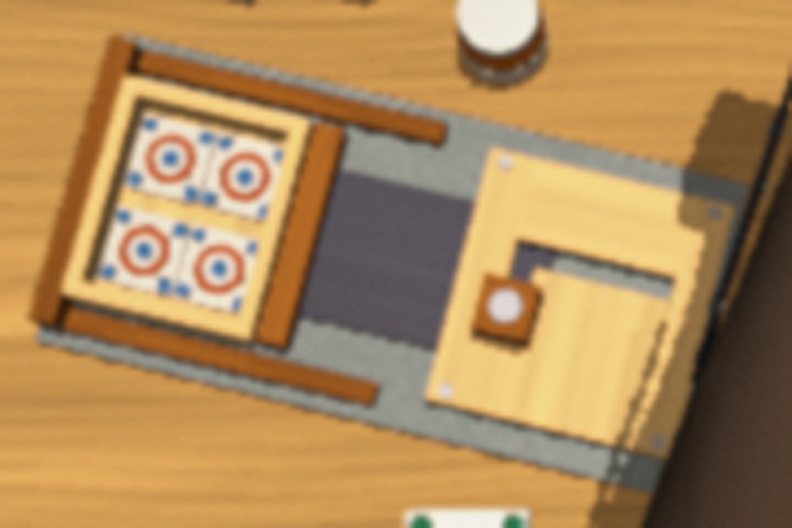

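View pics/s12.png

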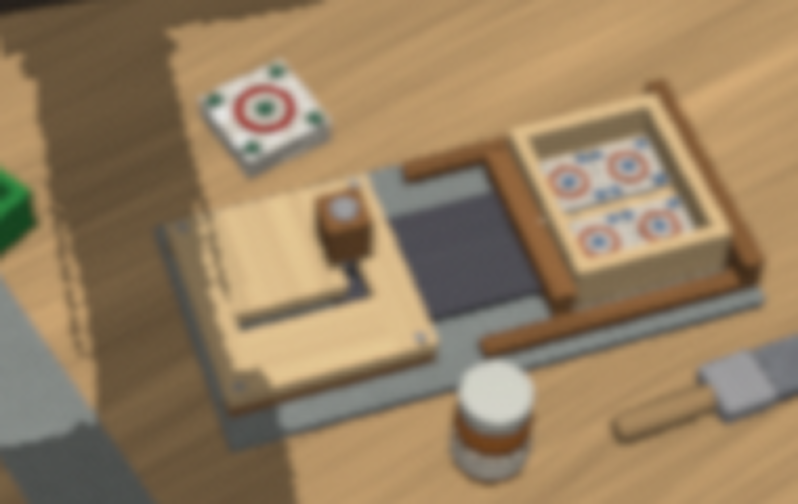

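View pics/t12f.png

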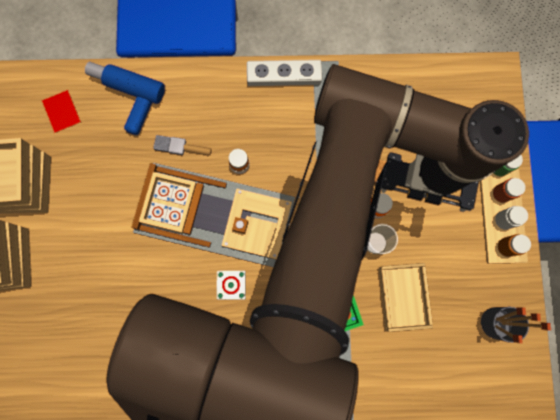

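```bash
python3 - <<'E'
from h import *
ct,cs=pickle.load(open("cal.pkl","rb"));p=np.load("jig.npy")
def inv(w): 
    d=w[:2]-p[:2];c,s_=np.cos(p[2]),np.sin(p[2]);return np.array([c*d[0]+s_*d[1],-s_*d[0]+c*d[1]])*1000
tu=lambda p:np.array([125+(p[0]+.5)/4.4-.5,155+(p[1]+.5)/4.4-.5])
su=lambda p:np.array([210+(p[0]+.5)/4.2-.5,135+(p[1]+.5)/4.2-.5])
for z in(.079,.089):print("knob",inv(unproj(ct,tu((504,306)),z)),inv(unproj(cs,su((343,209)),z)))
for q in((124,75),(310,120),(252,342),(63,293)):print("tray",inv(unproj(ct,tu(q),.054)))
i0,i1=cv2.imread("pics/top0.png"),cv2.imread("pics/t12f.png")
E
```

```text
knob [-68.03427771  18.49717709] [-70.56875148  18.26169484]
knob [-68.96646993  19.67679293] [-73.13401168  10.95155289]
tray [179.41070625 -63.19754715]
tray [ 68.74424857 -62.73198208]
tray [67.47781461 68.73320457]
tray [178.65235402  66.81298704]
```

```bash
python3 -c "
from plant import *
print(get_obs()['force']);print(close_job())"
```

```text
[ 0.61752927 -0.25585155 -0.04165119]
the job is handed in; nothing more can be done
None
```

The jig is closed and locked, and I handed the job in at about 18.4 s on the robot's clock. I used only the closed fingertips. First I pushed the knob along the long leg to the corner, where the hard stop was felt at about 17 N and the tray had been shoved home. Then I pushed it sideways to the end of the short leg, stopping at about 13 N, and moved the arm clear.

**Last checks, from the camera images:**
- **Knob:** its middle is at jig x -68 and y 18.5 mm in the top view, and x -70.6 and y 18.3 mm in the scene view. The target is (-70, 18). The two views agree on this only if the knob is down.
- **Tray:** it lies against the end stop, with its centre at jig x of about 123.6 mm. That is at the low edge of the 123.5 to 125 mm home range, and the reading is good to about 2 mm, so the picture alone does not settle it. The corner stop and the locked knob support it being home.
- **Other things on the table:** the jar, tile stack, brush and cup looked unmoved. The arm partly hid the paint jar, sander and green tray in the final pictures, but the gripper never worked near them. I compared by eye only.
- **Contact:** the wrist force was about zero before I handed in.

The base board's corners did not match the stated jig outline by 2 to 3 pixels, so I left them out and placed the jig from the cover plate and slot. During the sideways push the force readings showed up to about 4 N of lift on the knob. I eased the tip down slightly for the last part of that push.

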